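# Put four swapped containers back on their own coasters

## Task

The four small containers have been put back on each other's coasters. Rearrange them so that the amber jar with the cream lid stands on the yellow coaster, the tiny black-capped pot on the red one, the silver flask on the blue one and the white-capped glass vial on the green one, each upright and centred on its coaster; the empty cork coaster is there for parking one on the way, and is empty again at the end. Tip none of them over, and leave the tall oil bottle where it is.

Things in the scene. Friction and masses are not known exactly. Their poses are not given: they have to be found in the camera images.
- amber_jar_mid (a point): Centre (half-way up) of the small squat dark amber jar with a cream lid: 54 mm in diameter, 32 mm tall, straight-sided, about 70 g; z up, round, so its yaw does not matter. At the start it stands on one of the coloured coasters, never on its own.
- black_pot_mid (a point): Centre (half-way up) of the tiny clear pot with a wide black cap: 33 mm in diameter at the body (lower 19 mm), 28 mm at the black cap, 34 mm tall in all, about 35 g; z up, round, so its yaw does not matter. At the start it stands on one of the coloured coasters, never on its own.
- silver_flask_mid (a point): Centre (half-way up) of the small silvery aluminium flask: body 41 mm in diameter and straight for about the lower 70 mm, narrow cap at the top, 106 mm tall in all, about 60 g; z up, round, so its yaw does not matter. At the start it stands on one of the coloured coasters, never on its own.
- glass_vial_mid (a point): Centre (half-way up) of the clear glass vial with a white cap: body 45 mm in diameter up to 45 mm, white cap 36 mm in diameter above that, 68 mm tall in all, about 60 g; z up, round, so its yaw does not matter. At the start it stands on one of the coloured coasters, never on its own.
- yellow_spot (a point): Centre of the top face of the yellow coaster: a flat round disc 90 mm in diameter and 5 mm thick, stuck to the table (top face 5 mm above it), z up. It changes places with the other coasters from start to start; one of the four containers stands roughly in its middle at the start.
- red_spot (a point): Centre of the top face of the red coaster: a flat round disc 90 mm in diameter and 5 mm thick, stuck to the table (top face 5 mm above it), z up. It changes places with the other coasters from start to start; one of the four containers stands roughly in its middle at the start.
- blue_spot (a point): Centre of the top face of the blue coaster: a flat round disc 90 mm in diameter and 5 mm thick, stuck to the table (top face 5 mm above it), z up. It changes places with the other coasters from start to start; one of the four containers stands roughly in its middle at the start.
- green_spot (a point): Centre of the top face of the green coaster: a flat round disc 90 mm in diameter and 5 mm thick, stuck to the table (top face 5 mm above it), z up. It changes places with the other coasters from start to start; one of the four containers stands roughly in its middle at the start.
- cork_spot (a point): Centre of the top face of the cork-brown coaster: a flat round disc 90 mm in diameter and 5 mm thick, stuck to the table (top face 5 mm above it), z up. Empty at the start: the spare place for parking.
- oil_bottle_mid (a point): Centre (half-way up) of the tall translucent bottle with a little amber oil in its foot: 67 mm in diameter, 214 mm tall, standing loose on the table at the left of the coasters, at least 0.16 m from any coaster's centre. Not part of the job: leave it where it is.
There are look-alikes about, which are no part of the job. Leave any turquoise look-alike of the part that bears glass_vial_mid alone. What is shaped like the part that bears black_pot_mid but turquoise is not meant.

How it is judged:
At the end, for the whole second after the job is handed in: Amber jar on yellow, black-capped pot on red, silver flask on blue, white-capped vial on green: each centre within 15 mm (horizontally) of its coaster's centre, standing on the coaster (height within 6 mm), upright within 0.15 rad, at rest and released; the cork coaster is thereby empty (horizontal distance between amber_jar_mid and yellow_spot below 0.015 m and angle between each of amber_jar_mid, black_pot_mid, silver_flask_mid, glass_vial_mid's own z axis and vertical below 0.15 rad and height (world z) of amber_jar_mid between 0.015 and 0.027 m and linear speed of each of amber_jar, black_pot, silver_flask, glass_vial below 0.02 m/s and horizontal distance between black_pot_mid and red_spot below 0.015 m and height (world z) of black_pot_mid between 0.016 and 0.028 m and horizontal distance between silver_flask_mid and blue_spot below 0.015 m and height (world z) of silver_flask_mid between 0.052 and 0.064 m and horizontal distance between glass_vial_mid and green_spot below 0.015 m and height (world z) of glass_vial_mid between 0.033 and 0.045 m); the robot touches nothing.
It fails at once if the amber jar is tipped over (angle between amber_jar_mid's own z axis and vertical above 0.6 rad).
It fails at once if the black pot is tipped over (angle between black_pot_mid's own z axis and vertical above 0.6 rad).
It fails at once if the silver flask is tipped over (angle between silver_flask_mid's own z axis and vertical above 0.6 rad).
It fails at once if the glass vial is tipped over (angle between glass_vial_mid's own z axis and vertical above 0.6 rad).
It fails at once if the tall oil bottle is shifted by more than 15 mm (distance of oil_bottle_mid from where it was at the start of the episode above 0.015 m).
It also fails if it takes over 128 s, if anything falls off the work surface, if the arm or the gripper's body presses on something with over 40 N, if the wrist force passes 120 N, or if a joint passes its speed limit or range.

## Robot

A 7-joint arm with a two-finger parallel gripper is mounted at the origin on a cart in front of the work surface, level with it; the furniture and walls round the work are solid. World frame = base frame: x ahead of the robot, y to its left, z up, the work surface at z = 0. Lengths are in m, angles in rad, forces in N, time in s.
With the tool pointing down it reaches from about 0.4 to 0.9 m from the base axis. Payload 5.6 kg.
Tool frame: the origin (TCP) lies at the very end of the fingers, on their centre line; the grasp point (between the pads) lies 19 mm behind it; z points along the fingers, y is the line along which they close (so a half turn about z gives the same grasp; the last joint's range is limited). The gripper opens to 92 mm and grips with 3 to 60 N. Pads are 20 mm wide; open, the fingers measure 128 mm over their backs; the gripper's body (75 mm by 189 mm) begins 69 mm behind the grasp point.
Start: joints at [-1.324, 0.468, -0.012, 1.603, 0.006, 1.071, -0.056], TCP at [0.186, 0.623, 0.215] pointing down, gripper open.
Joint ranges: [-2.53, 2.53], [-0.31, 2.02], [-1.57, 1.55], [0.28, 2.44], [-1.29, 4.43], [0.15, 1.84], [-2.92, 2.92]. Speed limits (rad/s): [2.57, 2.57, 3.14, 3.14, 3.14, 3.14, 3.14].

## Interface

Orientations are given as a unit quaternion [x, y, z, w].
In Python, from rig import bot gives the robot as it stands. The module is installed in compiled form; this text tells all that it offers.
- The arm moves only by the tool step_arm, never from a script. Its argument "deltas" is text: rows parted by semicolons, each of 7 numbers parted by spaces: the gripper's target within -1 to 1 (shut at 1, half-way at 0, fully open at -1), then the shift along the world's x, y, z in mm, then the turn, a rotation vector about the world's x, y, z in rad. In form: fingers dx dy dz rx ry rz; .... A call has 1 to 5 rows; each row shifts and turns the commanded pose from where the row before left it; what a row does not reach is not made up. A row lasts 1/12 s, in which the tool goes at most 41.7 mm and 7.16 degrees, less where a joint would pass 70% of its speed; a pose out of reach is approached as far as the arm can. A call with a gripper value outside its range is refused whole. The fingers move at their own pace and stop on an object; "force" is the grip in N (left out, the last holds). Time passes only in rows, so rows that do not move let the fingers close. It gives the time, the measured TCP pose, the force, the opening and the grip force at its end, in the units of the state.
- bot.get_obs(): the state, without advancing time (a new reading comes with each control period).
- bot.grab_frame(name): name is "scene" or "top" or "wrist"; returns a dict with "color" (400x640x3 uint8, red, green, blue), "vfov" (degrees; the focal length in pixels is half the picture's height over the tangent of half this angle, whatever the lens; pixels are square), "cx", "cy" (the principal point, pixels), "origin" and "attitude" of the camera in the world; the wrist camera has in their place "T_tool_cam" (4x4, takes a point from camera to tool coordinates, whose origin is the TCP and whose axes are the flange's). Camera axes: x right, y down, z forward; pixel columns grow to the right and rows downward; lengths in m; the calibration is good to about 2 mm. A picture is of the moment at which its call begins: read the wrist's pose just before it. There is no depth.
- bot.hand_in(): hands the job in; it is judged then, once.
Trained networks look in the newest picture that a camera, given by its name, has taken for a name from the list of things; names that differ only in an ending like _2 or _b are one class to them, and where a whole thing is asked for, a point or a joint stands for the part that bears it (a point fixed in the world has none). Each returns a list of dicts, best first, with "conf" (0 to 1); they miss things now and then, are a little off and sometimes report something else, mostly with a low value. They report only what shows in the picture. A call takes as long as a camera call. They do not tell look-alikes from the thing itself.
- bot.find_in(name, camera): "at" ([x, y, z] in m, in world coordinates, good to about 4 mm: the middle of the surface that is visible of it).
- bot.cut_out(name, camera): "region" (400x640 bool, what is visible of it).
The state is a dict: "t": time; "joints": joint angles; "qvel": joint speeds; "joint_efforts": joint torques, N m; "tool_pos": TCP position; "orientation": TCP orientation; "force": force on the tool from outside, world axes, zero at the start; "ft_torque": the same for the moment, N m; "width": opening from 0.0 (shut) to 1.0 (fully open); "finger_force": force on a finger pad.
Only numpy, scipy, OpenCV 4.12 (cv2) and the standard library are available. Lean on these libraries where they do the work, as an engineer would, in place of code of your own. Each camera call takes 0.05 s, during which the arm holds its last target. There are 200 camera calls.

## Working session

There is one attempt and no reset: what is moved stays moved. The work goes in short steps, Python scripts to look and compute and a tool call to move; the robot and the scene stay as the last step left them, time stands still between calls to the robot, and variables do not carry over. Pictures are saved under pics/ and viewed, at most 14 in all, crops included, and the job is handed in when it is done.

Besides the shell and the picture viewer there is one more tool, called after ">>>" in YAML: its name, and indented under it one key for each argument. step_arm: Moves the arm, as the interface text tells. Its arguments: {"type":"object","properties":{"deltas":{"type":"string"},"force":{"type":"number"}},"required":["deltas"]}

```bash
mkdir -p pics; python3 - <<'E'
from rig import bot
import cv2
o=bot.get_obs();print(o['t'],o['tool_pos'],o['orientation'],o['width'])
for c in ['top','scene']:
    f=bot.grab_frame(c);cv2.imwrite(f'pics/{c}0.png',f['color'][:,:,::-1]);print(c,f['vfov'],f['origin'],f['attitude'])
    for n in ['amber_jar_mid','black_pot_mid','silver_flask_mid','glass_vial_mid','yellow_spot','red_spot','blue_spot','green_spot','cork_spot','oil_bottle_mid']:
        print(n,[(round(d['conf'],2),[round(float(v),3) for v in d['at']]) for d in bot.find_in(n,c)[:4]])
E
```

```text
0.0 [0.1856693  0.62231893 0.21363148] [ 1.44450029e-01  9.89511710e-01 -8.72230945e-04 -6.21583880e-05] 1.0018928166940526
top 52.54530209143823 [0.35157317 0.05223752 1.16946618] [ 0.70793176 -0.70038538  0.06553179 -0.06323391]
amber_jar_mid [(0.81, [0.486, 0.205, 0.034])]
black_pot_mid [(0.67, [0.478, -0.0, 0.036]), (0.41, [0.369, 0.017, 0.031])]
silver_flask_mid [(0.69, [0.461, -0.179, 0.008]), (0.61, [0.471, -0.175, 0.086]), (0.32, [0.487, 0.203, 0.037])]
glass_vial_mid [(0.66, [0.752, -0.095, 0.056]), (0.62, [0.66, -0.234, 0.06]), (0.55, [0.641, -0.11, 0.073])]
yellow_spot [(0.63, [0.638, -0.099, 0.002]), (0.17, [0.643, 0.291, 0.174])]
red_spot [(0.66, [0.464, -0.179, 0.006])]
blue_spot [(0.68, [0.644, -0.109, 0.072]), (0.62, [0.48, -0.003, 0.003])]
green_spot [(0.81, [0.479, 0.203, 0.002])]
cork_spot [(0.97, [0.639, 0.116, 0.003])]
oil_bottle_mid [(0.73, [0.641, 0.291, 0.173])]
scene 57.152959656600004 [0.05252411 0.58364761 0.47213911] [-0.31211192  0.79271684 -0.48792444  0.19004182]
amber_jar_mid [(0.57, [0.481, 0.219, 0.036])]
black_pot_mid [(0.8, [0.474, 0.006, 0.03]), (0.56, [0.375, 0.027, 0.024])]
silver_flask_mid [(0.73, [0.463, -0.172, 0.061])]
glass_vial_mid [(0.95, [0.641, -0.1, 0.041]), (0.75, [0.752, -0.086, 0.036]), (0.53, [0.658, -0.224, 0.035])]
yellow_spot [(0.71, [0.635, -0.097, 0.004])]
red_spot [(0.72, [0.641, 0.113, 0.004]), (0.69, [0.46, -0.168, 0.008])]
blue_spot [(0.84, [0.468, 0.016, 0.007])]
green_spot [(0.71, [0.469, 0.223, 0.007]), (0.37, [0.637, 0.315, 0.119])]
cork_spot [(0.84, [0.641, 0.113, 0.004])]
oil_bottle_mid [(0.78, [0.635, 0.316, 0.12])]
```

View top.

View pics/top0.png

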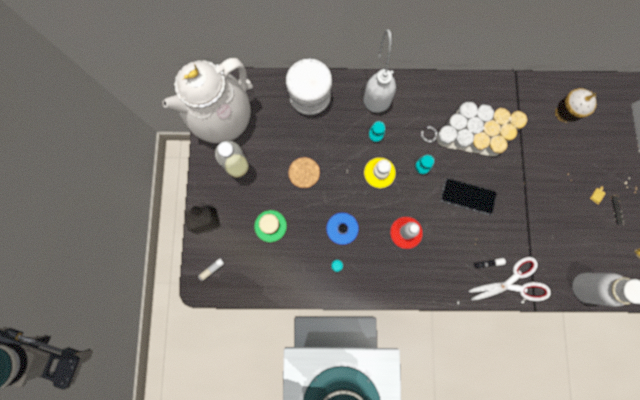

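View pics/scene0.png

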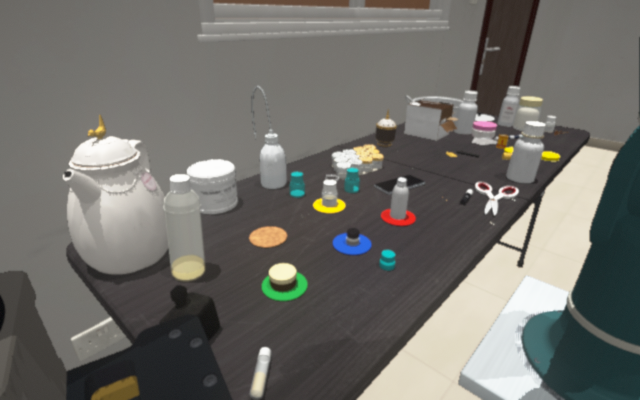

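The top picture shows yellow (380,173) holding the white vial, green (271,226) the jar, blue (343,229) the black pot and red (406,233) the flask. Cork (304,173) is empty and the oil bottle is at about (232,160). The scene picture agrees.

There are three turquoise look-alikes: vials at (377,131) and (425,164), and a pot at (337,266). The ones meant are the white-capped vial at (382,170) and the black-capped pot at (343,229). I'll confirm this in a crop and measure more finely.

```bash
cat > h.py <<'E'
from rig import bot
import cv2, numpy as np
from scipy.spatial.transform import Rotation as R
from scipy.optimize import least_squares
HSV={'yellow':((25,150,90),(35,255,255)),'red':((0,150,70),(4,255,255)),'blue':((105,150,60),(125,255,255)),'green':((50,130,60),(78,255,255)),'cork':((6,70,70),(22,220,255))}
def foc(f): return 200/np.tan(np.radians(f['vfov'])/2)
def ray(f,uv):
    uv=np.atleast_2d(uv); d=np.c_[(uv[:,0]-f['cx'])/foc(f),(uv[:,1]-f['cy'])/foc(f),np.ones(len(uv))]
    return d@R.from_quat(f['attitude']).as_matrix().T
def plane(f,uv,z):
    d=ray(f,uv); o=np.array(f['origin']); return (o+d*((z-o[2])/d[:,2])[:,None])[:,:2]
def coaster(f,c,guess):
    hsv=cv2.cvtColor(f['color'],cv2.COLOR_RGB2HSV)
    m=cv2.inRange(hsv,*map(np.array,HSV[c]))
    n,l,s,ce=cv2.connectedComponentsWithStats(m)
    best=None
    for i in range(1,n):
        if s[i,4]<60: continue
        p=plane(f,ce[i],.005)[0]
        if np.hypot(*(p-guess))<.05 and (best is None or s[i,4]>s[best,4]): best=i
    if best is None: return None
    pts=np.argwhere(l==best)[:,::-1].astype(np.int32)
    h=cv2.convexHull(pts)[:,0].astype(float)
    w=plane(f,h,.005)
    r=least_squares(lambda q:np.hypot(*(w-q).T)-.0445,guess,loss='soft_l1',f_scale=.002)
    return r.x,np.sqrt((r.fun**2).mean())
def lid(f,name,z,guess):
    # centroid of cut-out's nearest region
    out=[]
    for d in bot.cut_out(name,f['n'])[:3]:
        yx=np.argwhere(d['region']); out.append((round(d['conf'],2),plane(f,yx.mean(0)[::-1],z)[0].round(3)))
    return out
G={'yellow':(.638,-.099),'red':(.462,-.179),'blue':(.479,-.001),'green':(.478,.204),'cork':(.64,.115)}
E
python3 - <<'E'
from h import *
for c in ['top','scene']:
    f=bot.grab_frame(c);f['n']=c
    for k,g in G.items(): print(c,k,coaster(f,k,np.array(g)))
    for n,z in [('amber_jar_mid',.03 if c=='top' else .021),('black_pot_mid',.03 if c=='top' else .022),('silver_flask_mid',.058),('glass_vial_mid',.039)]: print(n,lid(f,n,z,None))
    im=f['color'][:,:,::-1]
    cr=im[100:290,230:450] if c=='top' else im[150:310,220:440]
    (A:=globals().setdefault('A',[])).append(cv2.resize(cr,(660,int(cr.shape[0]*3)),interpolation=cv2.INTER_CUBIC))
cv2.imwrite('pics/crop.png',cv2.resize(A[0],(660,570)))
E
```

```text
top yellow (array([ 0.64585308, -0.11008152]), np.float64(0.0022641874716066977))
top red (array([ 0.46914744, -0.18421973]), np.float64(0.0016343346421078776))
top blue (array([4.79327864e-01, 1.75050029e-04]), np.float64(0.0005826908569602641))
top green (array([0.48436888, 0.20774599]), np.float64(0.0007505680477012971))
top cork (array([0.64449221, 0.11306711]), np.float64(0.003870657372411014))
amber_jar_mid [(0.6, array([ 0.464, -0.176])), (0.56, array([0.486, 0.207]))]
black_pot_mid [(0.55, array([ 0.476, -0.001]))]
silver_flask_mid [(0.75, array([ 0.47 , -0.184]))]
glass_vial_mid [(0.7, array([ 0.661, -0.234])), (0.48, array([ 0.643, -0.113]))]
scene yellow (array([ 0.64486259, -0.10640445]), np.float64(0.000742313215221264))
scene red (array([ 0.46812768, -0.17813334]), np.float64(0.0019285367225387636))
scene blue (array([0.47879902, 0.00380166]), np.float64(0.0010920550742025252))
scene green (array([0.48318543, 0.21052871]), np.float64(0.0006308473031337675))
scene cork (array([0.64004769, 0.11913094]), np.float64(0.004576892059478422))
amber_jar_mid [(0.64, array([0.488, 0.21 ]))]
black_pot_mid [(0.85, array([0.368, 0.027])), (0.66, array([0.476, 0.004]))]
silver_flask_mid [(0.63, array([ 0.465, -0.169]))]
glass_vial_mid [(0.86, array([ 0.645, -0.106])), (0.86, array([ 0.75 , -0.085])), (0.59, array([ 0.651, -0.214]))]
```

View pics/crop.png

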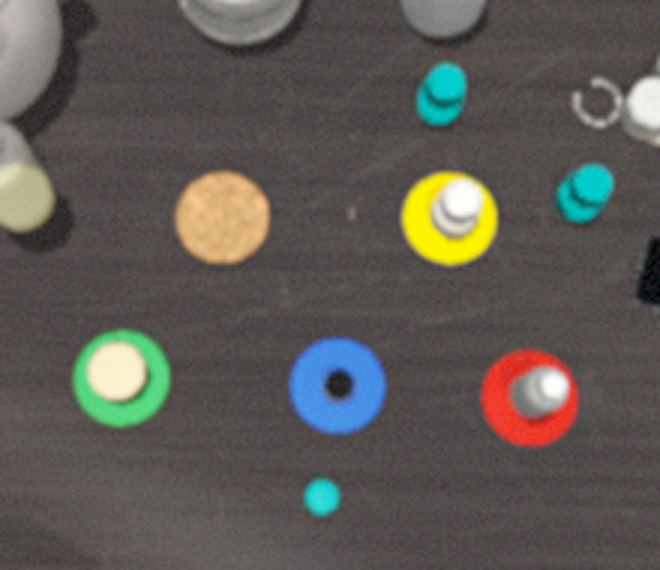

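The crop confirms the choice: the white-capped vial is on yellow, the black-capped pot on blue, and the turquoise ones are look-alikes. The jar is at about (0.487, 0.208). I'm moving above it.

>>> step_arm:
  deltas: "-1 20 -28 0 0 0 .02;-1 20 -28 0 0 0 .02;-1 20 -28 0 0 0 .02;-1 20 -28 0 0 0 .02;-1 20 -28 0 0 0 .02"
  force: 15

```text
t: 2.02
tool_pos: [0.2865, 0.4815, 0.2147]
orientation: [0.094, 0.996, 0.0, 0.0]
force: [0.9, -0.0, 0.9]
width: 0.997
finger_force: 0.0
```

>>> step_arm:
  deltas: "-1 20 -28 0 0 0 .02;-1 20 -28 0 0 0 .02;-1 20 -28 0 0 0 .02;-1 20 -28 0 0 0 .02;-1 20 -28 0 0 0 .02"

```text
t: 2.43
tool_pos: [0.3866, 0.3415, 0.2149]
orientation: [0.044, 0.999, 0.0, 0.0]
force: [-0.1, -0.3, 0.1]
width: 0.996
finger_force: 0.0
```

>>> step_arm:
  deltas: "-1 20 -28 -10 0 0 .02;-1 20 -28 -10 0 0 .02;-1 20 -28 -10 0 0 .02;-1 20 -28 -10 0 0 .02;-1 20 -20 -10 0 0 .01"

```text
t: 2.85
tool_pos: [0.4868, 0.2081, 0.1645]
orientation: [0.0, 1.0, -0.0, 0.0]
force: [-1.1, 0.5, 0.6]
width: 1.001
finger_force: 0.0
```

```bash
cat >> h.py <<'E'
def wrist():
    o=bot.get_obs(); f=bot.grab_frame('wrist'); f['n']='wrist'
    T=np.eye(4);T[:3,:3]=R.from_quat(o['orientation']).as_matrix();T[:3,3]=o['tool_pos'];T=T@np.array(f['T_tool_cam'])
    f['origin']=T[:3,3];f['attitude']=R.from_matrix(T[:3,:3]).as_quat();return f
E
python3 - <<'E'
from h import *
f=wrist();print(f['origin'])
for k,g in G.items(): print(k,coaster(f,k,np.array(g)))
print(lid(f,'amber_jar_mid',.03,None))
cv2.imwrite('pics/w1.png',f['color'][:,:,::-1])
E
```

```text
[0.40706531 0.20843881 0.33549266]
yellow (array([ 0.64735863, -0.11067596]), np.float64(0.0037747927390232865))
red None
blue (array([0.48067445, 0.00117707]), np.float64(0.00010965464860711335))
green (array([0.48523076, 0.20774771]), np.float64(0.00019594415742512017))
cork (array([0.64438821, 0.116589  ]), np.float64(0.0027782266512901884))
[(0.73, array([0.487, 0.208]))]
```

View pics/w1.png

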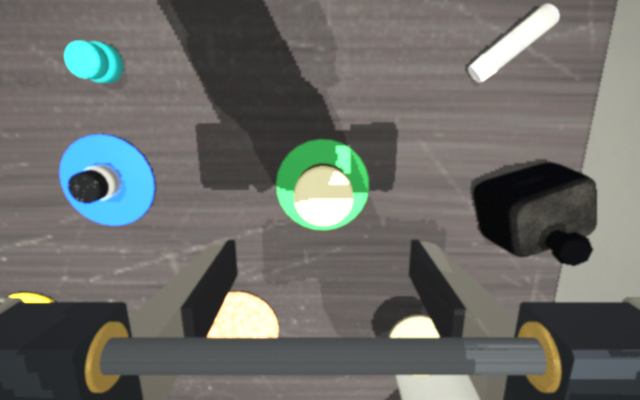

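The wrist picture shows the jar on green at (323,195), centred between the fingers. The black box starts at column 475, clear of them. Descending and gripping.

>>> step_arm:
  deltas: "-1 0 0 -35 0 0 0;-1 0 0 -35 0 0 0;-1 0 0 -35 0 0 0;-1 0 0 -35 0 0 0;-1 0 0 -15 0 0 0"

```text
t: 3.37
tool_pos: [0.483, 0.211, 0.0061]
orientation: [-0.001, 1.0, -0.001, -0.002]
force: [-0.4, -0.1, -0.6]
width: 1.002
finger_force: 0.0
```

>>> step_arm:
  deltas: "1 0 0 0 0 0 0;1 0 0 0 0 0 0;1 0 0 0 0 0 0;1 0 0 0 0 0 0;1 0 0 0 0 0 0"
  force: 15

```text
t: 3.78
tool_pos: [0.4864, 0.2116, 0.0107]
orientation: [-0.0, 1.0, 0.001, 0.001]
force: [-0.2, -0.6, -0.2]
width: 0.659
finger_force: 0.0
```

>>> step_arm:
  deltas: "1 0 0 0 0 0 0;1 0 0 0 0 0 0;1 0 0 0 0 0 0"

```text
t: 4.03
tool_pos: [0.4862, 0.211, 0.0104]
orientation: [0.0, 1.0, 0.0, 0.001]
force: [-1.6, -0.9, 6.2]
width: 0.558
finger_force: 15.0
```

>>> step_arm:
  deltas: "1 0 0 15 0 0 0;1 0 0 25 0 0 0;1 0 0 30 0 0 0;1 0 0 0 0 0 0"

```text
t: 4.37
tool_pos: [0.4888, 0.2123, 0.0842]
orientation: [0.0, 1.0, 0.002, 0.004]
force: [0.0, 1.1, -1.2]
width: 0.556
finger_force: 15.0
```

```bash
python3 - <<'E'
from h import *
print(bot.get_obs()['tool_pos'])
f=wrist();o=bot.get_obs();print(o['tool_pos'],o['orientation'])
for k,g in G.items(): print(k,coaster(f,k,np.array(g)))
print(lid(f,'amber_jar_mid',.105,None))
E
```

```text
[0.48882853 0.21234938 0.08422885]
[0.48774102 0.21197782 0.08225564] [-4.64811800e-05  9.99995377e-01  1.52381031e-03  2.63107007e-03]
yellow None
red None
blue (array([0.4805135 , 0.00148387]), np.float64(0.0001408210365370702))
green (array([0.48536692, 0.20761184]), np.float64(0.00030296800265758886))
cork (array([0.62936456, 0.13152941]), np.float64(0.007015665433154066))
[(0.88, array([0.488, 0.212]))]
```

>>> step_arm:
  deltas: "1 26 -16 0 0 0 0;1 26 -16 0 0 0 0;1 26 -16 0 0 0 0;1 26 -16 0 0 0 0;1 26 -16 0 0 0 0"

```text
t: 4.88
tool_pos: [0.6157, 0.1299, 0.0778]
orientation: [-0.0, 1.0, -0.0, -0.001]
force: [-0.3, 0.4, -1.4]
width: 0.555
finger_force: 15.0
```

>>> step_arm:
  deltas: "1 26 -15 0 0 0 0;1 0 0 0 0 0 0"

```text
t: 5.05
tool_pos: [0.6457, 0.1101, 0.078]
orientation: [0.003, 1.0, -0.002, 0.001]
force: [0.2, -1.4, -0.6]
width: 0.56
finger_force: 15.0
```

>>> step_arm:
  deltas: "1 0 2 -22 0 0 0;1 0 2 -22 0 0 0;1 0 1 -14 0 0 0;1 0 0 -6 0 0 0;1 0 0 0 0 0 0"

```text
t: 5.47
tool_pos: [0.6397, 0.1208, 0.013]
orientation: [-0.0, 1.0, -0.001, -0.002]
force: [-0.2, 1.5, -0.5]
width: 0.558
finger_force: 15.0
```

>>> step_arm:
  deltas: "1 3 -4 -2 0 0 0;1 0 0 0 0 0 0;1 0 0 0 0 0 0"

```text
t: 5.72
tool_pos: [0.6458, 0.1163, 0.0147]
orientation: [0.0, 1.0, 0.0, 0.001]
force: [0.6, 0.4, -0.1]
width: 0.562
finger_force: 15.0
```

>>> step_arm:
  deltas: "0.1 0 0 0 0 0 0;-0.2 0 0 0 0 0 0;-0.4 0 0 0 0 0 0;-0.6 0 0 0 0 0 0;-0.6 0 0 0 0 0 0"

```text
t: 6.13
tool_pos: [0.6449, 0.117, 0.0139]
orientation: [-0.0, 1.0, 0.0, 0.0]
force: [-0.0, 0.2, 0.2]
width: 0.791
finger_force: 0.0
```

>>> step_arm:
  deltas: "-1 0 0 30 0 0 0;-1 0 0 38 0 0 0;-1 0 -20 30 0 0 0;-1 0 -38 15 0 0 0;-1 0 -38 0 0 0 0"

```text
t: 6.55
tool_pos: [0.6477, 0.022, 0.1315]
orientation: [-0.002, 1.0, 0.001, 0.004]
force: [0.3, 0.2, 0.0]
width: 0.999
finger_force: 0.0
```

>>> step_arm:
  deltas: "-1 0 -38 0 0 0 0;-1 0 -38 0 0 0 0;-1 0 -38 0 0 0 0;-1 0 -16 0 0 0 0;-1 0 0 0 0 0 0"

```text
t: 6.97
tool_pos: [0.644, -0.1163, 0.1269]
orientation: [0.004, 1.0, -0.002, 0.0]
force: [-0.7, 0.4, -0.4]
width: 0.999
finger_force: 0.0
```

```bash
cat > look.py <<'E'
from h import *
import sys
f=wrist();o=bot.get_obs();print(o['t'],o['tool_pos'].round(4) if hasattr(o['tool_pos'],'round') else o['tool_pos'])
for k,g in G.items():
    r=coaster(f,k,np.array(g))
    if r: print(k,r[0].round(4),round(r[1],4))
for a in sys.argv[1:]:
    n,z=a.split(','); print(n,lid(f,n,float(z),None))
cv2.imwrite(f"pics/w{o['t']:.2f}.png",f['color'][:,:,::-1]);print(f"w{o['t']:.2f}.png")
E
python3 look.py glass_vial_mid,.055 amber_jar_mid,.03
```

```text
7.0167 [ 0.6444 -0.1122  0.1267]
yellow [ 0.6483 -0.1104] 0.0006
red [ 0.4721 -0.1846] 0.0002
blue [ 4.819e-01 -4.000e-04] 0.0003
cork [0.6477 0.1347] 0.0087
glass_vial_mid [(0.85, array([ 0.66, -0.23])), (0.71, array([ 0.645, -0.113])), (0.67, array([ 0.737, -0.103]))]
amber_jar_mid [(0.62, array([0.645, 0.109])), (0.19, array([0.632, 0.083]))]
w7.02.png
```

>>> step_arm:
  deltas: "-1 0 0 -30 0 0 0;-1 0 0 -35 0 0 0;-1 0 0 -30 0 0 0;-1 0 0 -14 0 0 0;-1 0 0 0 0 0 0"

```text
t: 7.53
tool_pos: [0.6423, -0.1062, 0.0139]
orientation: [-0.002, 1.0, 0.001, -0.003]
force: [0.1, 0.7, -0.6]
width: 0.998
finger_force: 0.0
```

>>> step_arm:
  deltas: "-0.3 0 0 0 0 0 0;0.3 0 0 0 0 0 0;1 0 0 0 0 0 0;1 0 0 0 0 0 0;1 0 0 0 0 0 0"

```text
t: 7.95
tool_pos: [0.6457, -0.1092, 0.0191]
orientation: [-0.0, 1.0, -0.0, 0.001]
force: [0.3, -0.2, 0.1]
width: 0.661
finger_force: 0.0
```

>>> step_arm:
  deltas: "1 0 0 0 0 0 0;1 0 0 0 0 0 0;1 0 0 0 0 0 0;1 0 0 0 0 0 0;1 0 0 0 0 0 0"

```text
t: 8.37
tool_pos: [0.6451, -0.1098, 0.0182]
orientation: [0.0, 1.0, -0.0, 0.0]
force: [-1.8, -1.8, 5.4]
width: 0.468
finger_force: 15.0
```

>>> step_arm:
  deltas: "1 0 0 15 0 0 0;1 0 0 30 0 0 0;1 -8 16 30 0 0 0;1 -16 32 10 0 0 0;1 -16 32 0 0 0 0"

```text
t: 8.78
tool_pos: [0.6067, -0.0293, 0.1066]
orientation: [0.001, 1.0, 0.0, 0.003]
force: [0.8, 1.2, -1.0]
width: 0.47
finger_force: 15.0
```

>>> step_arm:
  deltas: "1 -16 32 0 0 0 0;1 -16 32 0 0 0 0;1 -16 32 0 0 0 0;1 -16 32 0 0 0 0;1 -16 32 0 0 0 0"

```text
t: 9.2
tool_pos: [0.5234, 0.1328, 0.1033]
orientation: [-0.0, 1.0, 0.0, -0.0]
force: [-0.1, -0.1, -0.4]
width: 0.475
finger_force: 15.0
```

>>> step_arm:
  deltas: "1 -16 32 0 0 0 0;1 -16 32 -10 0 0 0;1 -8 14 -10 0 0 0;1 0 0 0 0 0 0;1 0 0 0 0 0 0"

```text
t: 9.62
tool_pos: [0.4839, 0.2097, 0.0827]
orientation: [-0.001, 1.0, -0.0, -0.0]
force: [0.2, 0.0, 0.0]
width: 0.476
finger_force: 15.0
```

>>> step_arm:
  deltas: "1 1 -1 -20 0 0 0;1 0 0 -20 0 0 0;1 0 0 -14 0 0 0;1 0 0 0 0 0 0;1 0 0 0 0 0 0"

```text
t: 10.03
tool_pos: [0.4865, 0.2063, 0.0288]
orientation: [0.001, 1.0, -0.0, -0.0]
force: [0.7, -0.6, -0.6]
width: 0.471
finger_force: 15.0
```

>>> step_arm:
  deltas: "1 -1 1 -5 0 0 0;1 0 0 -4 0 0 0;1 0 0 0 0 0 0;1 0 0 0 0 0 0"

```text
t: 10.37
tool_pos: [0.485, 0.2089, 0.0199]
orientation: [-0.0, 1.0, 0.0, 0.0]
force: [0.5, -0.2, -0.6]
width: 0.475
finger_force: 15.0
```

>>> step_arm:
  deltas: "1 0 0 -1 0 0 0;0.1 0 0 0 0 0 0;-0.1 0 0 0 0 0 0;-0.3 0 0 0 0 0 0;-0.5 0 0 0 0 0 0"

```text
t: 10.78
tool_pos: [0.4849, 0.209, 0.0188]
orientation: [-0.0, 1.0, 0.0, 0.0]
force: [0.1, -0.3, -0.3]
width: 0.67
finger_force: 0.0
```

>>> step_arm:
  deltas: "-1 0 0 0 0 0 0;-1 0 0 20 0 0 0;-1 0 0 35 0 0 0;-1 0 0 35 0 0 0;-1 0 0 15 0 0 0"

```text
t: 11.2
tool_pos: [0.4867, 0.2097, 0.1275]
orientation: [0.0, 1.0, 0.001, 0.002]
force: [0.6, 0.5, -0.3]
width: 0.995
finger_force: 0.0
```

>>> step_arm:
  deltas: "-1 27 -16 0 0 0 0;-1 27 -16 0 0 0 0;-1 27 -16 0 0 0 0;-1 27 -16 0 0 0 0;-1 27 -16 0 0 0 0"

```text
t: 11.62
tool_pos: [0.6209, 0.1281, 0.1238]
orientation: [-0.0, 1.0, 0.0, 0.0]
force: [-0.2, 0.1, -0.6]
width: 1.0
finger_force: 0.0
```

>>> step_arm:
  deltas: "-1 24 -12 0 0 0 0;-1 0 0 0 0 0 0;-1 0 0 0 0 0 0"

```text
t: 11.87
tool_pos: [0.6443, 0.1154, 0.1231]
orientation: [0.001, 1.0, -0.0, -0.0]
force: [-0.3, 0.4, -0.1]
width: 0.997
finger_force: 0.0
```

```bash
python3 look.py glass_vial_mid,.055 amber_jar_mid,.03
```

```text
11.9167 [0.6432 0.1168 0.123 ]
yellow [ 0.6481 -0.1105] 0.0011
blue [0.482 0.   ] 0.0003
green [0.4867 0.2075] 0.0003
cork [0.6461 0.1139] 0.0013
glass_vial_mid [(0.78, array([0.511, 0.197])), (0.5, array([0.639, 0.117]))]
amber_jar_mid [(0.62, array([0.647, 0.117]))]
w11.92.png
```

View pics/w11.92.png

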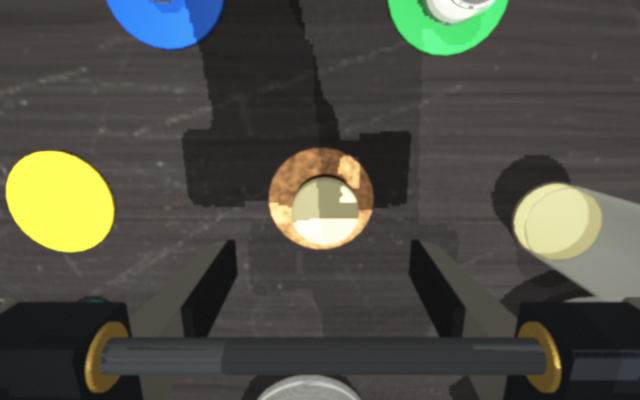

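The jar stands on cork at (325,213), between the fingers. The vial on green is cut off at the top edge of the picture, at about (460,10), and yellow (60,200) is empty. Next the jar goes to yellow at (0.648, -0.110).

>>> step_arm:
  deltas: "-1 2 0 -35 0 0 0;-1 0 0 -35 0 0 0;-1 0 0 -30 0 0 0;-1 0 0 -11 0 0 0;-1 0 0 0 0 0 0"

```text
t: 12.43
tool_pos: [0.6427, 0.1175, 0.0097]
orientation: [-0.001, 1.0, -0.0, -0.003]
force: [-0.1, 0.2, 0.6]
width: 0.994
finger_force: 0.0
```

>>> step_arm:
  deltas: "0 0 0 0 0 0 0;1 0 0 0 0 0 0;1 0 0 0 0 0 0;1 0 0 0 0 0 0;1 0 0 0 0 0 0"

```text
t: 12.85
tool_pos: [0.6466, 0.1171, 0.014]
orientation: [-0.0, 1.0, 0.0, 0.001]
force: [-0.4, 0.4, -0.3]
width: 0.662
finger_force: 0.0
```

>>> step_arm:
  deltas: "1 0 0 0 0 0 0;1 0 0 0 0 0 0;1 0 0 0 0 0 0"

```text
t: 13.1
tool_pos: [0.6462, 0.1169, 0.0133]
orientation: [-0.0, 1.0, 0.0, 0.0]
force: [-1.1, -0.3, 4.9]
width: 0.56
finger_force: 15.0
```

>>> step_arm:
  deltas: "1 0 0 20 0 0 0;1 0 -10 30 0 0 0;1 0 -35 10 0 0 0;1 0 -35 0 0 0 0;1 0 -35 0 0 0 0"

```text
t: 13.52
tool_pos: [0.6463, 0.0013, 0.0736]
orientation: [-0.001, 1.0, 0.0, 0.001]
force: [0.6, 0.4, -0.6]
width: 0.56
finger_force: 15.0
```

>>> step_arm:
  deltas: "1 1 -35 0 0 0 0;1 0 -35 0 0 0 0;1 0 -30 0 0 0 0;1 0 -12 -15 0 0 0;1 0 0 -15 0 0 0"

```text
t: 13.93
tool_pos: [0.6468, -0.1151, 0.0423]
orientation: [0.003, 1.0, -0.001, 0.001]
force: [0.6, 0.1, -1.6]
width: 0.556
finger_force: 15.0
```

>>> step_arm:
  deltas: "1 0 0 -10 0 0 0;1 0 0 -10 0 0 0;1 0 0 0 0 0 0;1 0 0 0 0 0 0;1 0 0 0 0 0 0"

```text
t: 14.35
tool_pos: [0.6473, -0.1084, 0.0226]
orientation: [-0.001, 1.0, 0.0, 0.0]
force: [-0.2, -0.5, -0.0]
width: 0.561
finger_force: 15.0
```

>>> step_arm:
  deltas: "1 0 -2 -5 0 0 0;1 0 0 -4 0 0 0;1 0 0 0 0 0 0;1 0 0 0 0 0 0"

```text
t: 14.68
tool_pos: [0.6467, -0.1121, 0.0136]
orientation: [-0.0, 1.0, 0.0, -0.0]
force: [0.3, -0.3, -0.1]
width: 0.562
finger_force: 15.0
```

>>> step_arm:
  deltas: "0.1 0 0 0 0 0 0;-0.1 0 0 0 0 0 0;-0.3 0 0 0 0 0 0;-0.5 0 0 0 0 0 0;-0.7 0 0 0 0 0 0"

```text
t: 15.1
tool_pos: [0.6469, -0.1121, 0.0138]
orientation: [-0.0, 1.0, 0.0, 0.0]
force: [0.1, -1.3, -0.1]
width: 0.752
finger_force: 0.0
```

>>> step_arm:
  deltas: "-1 0 0 25 0 0 0;-1 0 0 35 0 0 0;-1 -20 10 35 0 0 0;-1 -28 20 15 0 0 0;-1 -28 20 0 0 0 0"

```text
t: 15.52
tool_pos: [0.573, -0.0628, 0.1278]
orientation: [0.001, 1.0, -0.0, 0.004]
force: [0.8, 0.6, 0.4]
width: 1.0
finger_force: 0.0
```

>>> step_arm:
  deltas: "-1 -28 20 0 0 0 0;-1 -28 20 0 0 0 0;-1 -28 20 0 0 0 0;-1 -7 3 0 0 0 0;-1 0 0 0 0 0 0"

```text
t: 15.93
tool_pos: [0.4781, 0.0023, 0.1239]
orientation: [-0.002, 1.0, 0.0, -0.0]
force: [0.5, -0.3, -0.1]
width: 0.999
finger_force: 0.0
```

```bash
python3 look.py black_pot_mid,.03 amber_jar_mid,.03 silver_flask_mid,.058
```

```text
15.9833 [0.4801 0.0012 0.1242]
yellow [ 0.65   -0.1118] 0.0086
red [ 0.4706 -0.1839] 0.001
blue [ 4.81e-01 -1.00e-04] 0.0007
green [0.4854 0.2069] 0.0008
cork [0.6484 0.1135] 0.0027
black_pot_mid [(0.81, array([ 0.477, -0.001])), (0.8, array([0.375, 0.014])), (0.15, array([0.637, 0.101]))]
amber_jar_mid [(0.74, array([ 0.654, -0.112]))]
silver_flask_mid [(0.8, array([ 0.472, -0.184]))]
w15.98.png
```

>>> step_arm:
  deltas: "-1 -3 -2 -35 0 0 0;-1 0 0 -35 0 0 0;-1 0 0 -25 0 0 0;-1 0 0 -12 0 0 0;-1 0 0 -5 0 0 0"

```text
t: 16.55
tool_pos: [0.4762, -0.0023, 0.0091]
orientation: [0.001, 1.0, -0.0, -0.002]
force: [-0.1, 0.1, -0.5]
width: 1.003
finger_force: 0.0
```

>>> step_arm:
  deltas: "-0.3 0 0 0 0 0 0;0.3 0 0 0 0 0 0;1 0 0 0 0 0 0;1 0 0 0 0 0 0;1 0 0 0 0 0 0"

```text
t: 16.97
tool_pos: [0.4776, -0.0011, 0.0125]
orientation: [-0.0, 1.0, 0.0, 0.001]
force: [0.1, -0.3, 0.1]
width: 0.663
finger_force: 0.0
```

>>> step_arm:
  deltas: "1 0 0 -1 0 0 0;1 0 0 0 0 0 0;1 0 0 0 0 0 0;1 0 0 0 0 0 0;1 0 0 0 0 0 0"

```text
t: 17.38
tool_pos: [0.4768, -0.0011, 0.0107]
orientation: [-0.0, 1.0, 0.0, 0.0]
force: [0.2, 0.3, 1.7]
width: 0.344
finger_force: 15.0
```

>>> step_arm:
  deltas: "1 0 0 20 0 0 0;1 10 7 30 0 0 0;1 28 19 10 0 0 0;1 28 19 0 0 0 0;1 28 19 0 0 0 0"

```text
t: 17.8
tool_pos: [0.5725, 0.0637, 0.072]
orientation: [0.0, 1.0, 0.0, 0.001]
force: [0.8, -0.2, -1.4]
width: 0.343
finger_force: 15.0
```

>>> step_arm:
  deltas: "1 28 19 0 0 0 0;1 28 19 0 0 0 0;1 19 13 -10 0 0 0;1 0 0 -15 0 0 0;1 0 0 -12 0 0 0"

```text
t: 18.22
tool_pos: [0.6461, 0.1152, 0.0323]
orientation: [-0.001, 1.0, 0.0, -0.0]
force: [0.2, -1.1, -0.2]
width: 0.347
finger_force: 15.0
```

>>> step_arm:
  deltas: "1 0 0 -10 0 0 0;1 0 0 -6 0 0 0;1 0 0 0 0 0 0;1 0 0 0 0 0 0;1 0 0 0 0 0 0"

```text
t: 18.63
tool_pos: [0.6462, 0.1135, 0.0184]
orientation: [0.0, 1.0, 0.0, 0.001]
force: [-0.7, 0.0, 0.4]
width: 0.349
finger_force: 15.0
```

>>> step_arm:
  deltas: "1 0 0 -4 0 0 0;1 0 0 -3 0 0 0;1 0 0 0 0 0 0;1 0 0 0 0 0 0"

```text
t: 18.97
tool_pos: [0.6459, 0.1139, 0.0107]
orientation: [-0.0, 1.0, 0.0, 0.0]
force: [-0.4, -0.1, 0.4]
width: 0.343
finger_force: 15.0
```

>>> step_arm:
  deltas: "0.3 0 0 0 0 0 0;0.2 0 0 0 0 0 0;0 0 0 0 0 0 0;-0.2 0 0 0 0 0 0;-0.3 0 0 0 0 0 0"

```text
t: 19.38
tool_pos: [0.6456, 0.1139, 0.0105]
orientation: [-0.0, 1.0, 0.0, -0.0]
force: [-0.3, 1.1, -0.8]
width: 0.592
finger_force: 0.0
```

>>> step_arm:
  deltas: "-0.5 0 0 25 0 0 0;-1 0 0 38 0 0 0;-1 0 0 38 0 0 0;-1 -12 -20 30 0 0 0;-1 -18 -32 0 0 0 0"

```text
t: 19.8
tool_pos: [0.6207, 0.0662, 0.1484]
orientation: [-0.003, 1.0, 0.002, 0.006]
force: [1.0, -0.7, -0.1]
width: 0.961
finger_force: 0.0
```

>>> step_arm:
  deltas: "-1 -18 -32 10 0 0 0;-1 -18 -32 10 0 0 0;-1 -18 -32 0 0 0 0;-1 -18 -32 0 0 0 0;-1 -18 -32 0 0 0 0"

```text
t: 20.22
tool_pos: [0.5248, -0.0994, 0.1621]
orientation: [-0.0, 1.0, 0.0, 0.0]
force: [0.2, -0.7, -0.4]
width: 0.999
finger_force: 0.0
```

>>> step_arm:
  deltas: "-1 -18 -32 0 0 0 0;-1 -18 -32 0 0 0 0;-1 -18 -20 0 0 0 0;-1 0 0 0 0 0 0;-1 0 0 0 0 0 0"

```text
t: 20.63
tool_pos: [0.471, -0.1833, 0.1619]
orientation: [0.002, 1.0, 0.0, 0.0]
force: [0.2, 0.6, -1.0]
width: 0.999
finger_force: 0.0
```

```bash
python3 look.py black_pot_mid,.03 silver_flask_mid,.07
```

```text
20.6833 [ 0.472  -0.1819  0.1618]
yellow [ 0.6467 -0.1106] 0.001
red [ 0.4704 -0.1846] 0.0008
blue [ 0.4802 -0.0013] 0.0002
black_pot_mid [(0.86, array([0.375, 0.007]))]
silver_flask_mid []
w20.68.png
```

View pics/w20.68.png

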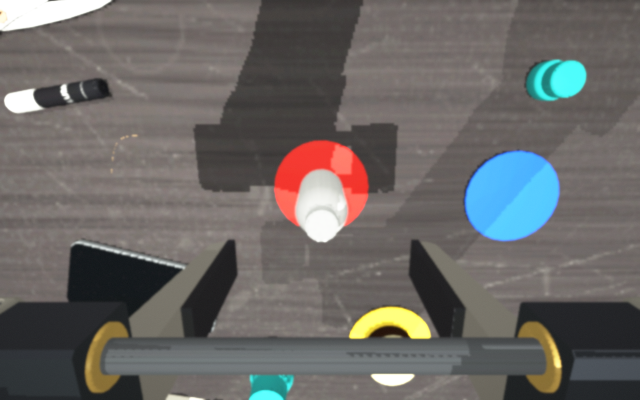

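The flask is on red at (321,205), with its cap at (322,225), in line between the fingers. Blue (512,195) is empty. Descending.

>>> step_arm:
  deltas: "-1 0 -1 -35 0 0 0;-1 0 0 -35 0 0 0;-1 0 0 -30 0 0 0;-1 0 0 -20 0 0 0;-1 0 0 0 0 0 0"

```text
t: 21.2
tool_pos: [0.4697, -0.1806, 0.0377]
orientation: [-0.002, 1.0, 0.001, -0.004]
force: [-0.7, -0.1, -0.1]
width: 1.004
finger_force: 0.0
```

>>> step_arm:
  deltas: "-0.3 0 0 0 0 0 0;0.3 0 0 0 0 0 0;1 0 0 0 0 0 0;1 0 0 0 0 0 0;1 0 0 0 0 0 0"

```text
t: 21.62
tool_pos: [0.4727, -0.1832, 0.0428]
orientation: [-0.0, 1.0, -0.0, 0.001]
force: [-0.0, -0.2, 0.7]
width: 0.657
finger_force: 0.0
```

>>> step_arm:
  deltas: "1 0 0 0 0 0 0;1 0 0 0 0 0 0;1 0 0 0 0 0 0;1 0 0 0 0 0 0;1 0 0 0 0 0 0"

```text
t: 22.03
tool_pos: [0.472, -0.1832, 0.0418]
orientation: [0.0, 1.0, -0.0, 0.0]
force: [0.7, -0.9, 3.0]
width: 0.436
finger_force: 14.9
```

>>> step_arm:
  deltas: "1 0 0 20 0 0 0;1 0 0 30 0 0 0;1 2 30 5 0 0 0;1 2 30 0 0 0 0;1 2 30 0 0 0 0"

```text
t: 22.45
tool_pos: [0.4781, -0.0925, 0.0973]
orientation: [0.001, 1.0, -0.0, 0.001]
force: [0.4, 0.6, -0.5]
width: 0.438
finger_force: 14.9
```

>>> step_arm:
  deltas: "1 2 30 0 0 0 0;1 1 30 0 0 0 0;1 0 22 0 0 0 0;1 0 10 0 0 0 0;1 0 0 -15 0 0 0"

```text
t: 22.87
tool_pos: [0.4826, 0.0016, 0.0832]
orientation: [-0.002, 1.0, 0.001, 0.002]
force: [0.3, -0.2, -1.0]
width: 0.438
finger_force: 14.9
```

>>> step_arm:
  deltas: "1 0 0 -15 0 0 0;1 0 0 -12 0 0 0;1 0 0 -5 0 0 0;1 0 0 0 0 0 0;1 0 0 0 0 0 0"

```text
t: 23.28
tool_pos: [0.4808, -0.0018, 0.0496]
orientation: [0.0, 1.0, -0.0, -0.0]
force: [0.0, -0.5, -0.9]
width: 0.438
finger_force: 14.9
```

>>> step_arm:
  deltas: "1 0 1 -5 0 0 0;1 0 0 -2 0 0 0;1 0 0 0 0 0 0;1 0 0 0 0 0 0"

```text
t: 23.62
tool_pos: [0.4809, -0.0001, 0.0427]
orientation: [-0.0, 1.0, 0.0, 0.0]
force: [-0.0, 0.4, -0.7]
width: 0.438
finger_force: 14.9
```

>>> step_arm:
  deltas: "0.1 0 0 0 0 0 0;0.05 0 0 0 0 0 0;-0.1 0 0 0 0 0 0;-0.3 0 0 0 0 0 0;-0.5 0 0 0 0 0 0"

```text
t: 24.03
tool_pos: [0.4809, -0.0001, 0.0427]
orientation: [-0.0, 1.0, 0.0, 0.0]
force: [-0.7, -0.0, -0.2]
width: 0.672
finger_force: 0.0
```

>>> step_arm:
  deltas: "-1 0 0 15 0 0 0;-1 0 0 35 0 0 0;-1 0 0 38 0 0 0;-1 0 0 30 0 0 0;-1 0 0 0 0 0 0"

```text
t: 24.45
tool_pos: [0.4846, 0.0, 0.1662]
orientation: [0.0, 1.0, 0.001, 0.005]
force: [1.1, 0.9, -0.3]
width: 0.997
finger_force: 0.0
```

>>> step_arm:
  deltas: "-1 28 19 0 0 0 0;-1 28 19 0 0 0 0;-1 28 19 0 0 0 0;-1 28 19 -10 0 0 0;-1 28 19 -10 0 0 0"

```text
t: 24.87
tool_pos: [0.6222, 0.096, 0.1401]
orientation: [-0.0, 1.0, 0.0, 0.0]
force: [0.7, 0.3, -0.1]
width: 1.0
finger_force: 0.0
```

>>> step_arm:
  deltas: "-1 25 19 -10 0 0 0;-1 0 0 -10 0 0 0;-1 0 0 0 0 0 0"

```text
t: 25.12
tool_pos: [0.6442, 0.1148, 0.1167]
orientation: [-0.001, 1.0, -0.001, -0.003]
force: [-0.3, 0.3, 0.1]
width: 0.998
finger_force: 0.0
```

```bash
python3 look.py black_pot_mid,.03
```

```text
25.1667 [0.644  0.1134 0.1181]
yellow [ 0.6478 -0.1098] 0.001
blue [0.482 0.   ] 0.0003
green [0.4866 0.2075] 0.0003
cork [0.646  0.1137] 0.0013
black_pot_mid [(0.81, array([0.646, 0.114]))]
w25.17.png
```

Pot on cork at (0.646, 0.114), as placed. Gripping it.

>>> step_arm:
  deltas: "-1 2 0 -35 0 0 0;-1 0 0 -35 0 0 0;-1 0 0 -23 0 0 0;-1 0 0 -10 0 0 0;-1 0 0 -3 0 0 0"

```text
t: 25.63
tool_pos: [0.6463, 0.1125, 0.0135]
orientation: [0.001, 1.0, -0.0, -0.001]
force: [0.7, -0.1, 0.7]
width: 0.998
finger_force: 0.0
```

>>> step_arm:
  deltas: "-0.3 0 0 0 0 0 0;0.3 0 0 0 0 0 0;1 0 0 0 0 0 0;1 0 0 0 0 0 0;1 0 0 0 0 0 0"

```text
t: 26.05
tool_pos: [0.6485, 0.1141, 0.0159]
orientation: [-0.0, 1.0, 0.0, 0.001]
force: [-0.5, 0.1, 0.5]
width: 0.661
finger_force: 0.0
```

>>> step_arm:
  deltas: "1 0 0 0 0 0 0;1 0 0 0 0 0 0;1 0 0 0 0 0 0;1 0 0 0 0 0 0;1 0 0 0 0 0 0"

```text
t: 26.47
tool_pos: [0.6478, 0.1139, 0.0146]
orientation: [-0.0, 1.0, 0.0, -0.0]
force: [-0.2, 0.3, 0.2]
width: 0.342
finger_force: 15.0
```

>>> step_arm:
  deltas: "1 0 0 20 0 0 0;1 0 0 30 0 0 0;1 -4 -25 25 0 0 0;1 -14 -32 0 0 0 0;1 -18 -32 0 0 0 0"

```text
t: 26.88
tool_pos: [0.6136, 0.0249, 0.0916]
orientation: [-0.001, 1.0, 0.0, 0.002]
force: [1.2, -0.7, -1.0]
width: 0.337
finger_force: 15.0
```

>>> step_arm:
  deltas: "1 -18 -32 0 0 0 0;1 -18 -32 0 0 0 0;1 -20 -32 0 0 0 0;1 -22 -32 0 0 0 0;1 -22 -32 0 0 0 0"

```text
t: 27.3
tool_pos: [0.5107, -0.1365, 0.0897]
orientation: [-0.0, 1.0, -0.0, 0.0]
force: [0.2, -0.0, -0.1]
width: 0.339
finger_force: 15.0
```

>>> step_arm:
  deltas: "1 -22 -32 -5 0 0 0;1 -17 -17 -10 0 0 0;1 0 0 -20 0 0 0;1 0 0 -15 0 0 0;1 0 0 0 0 0 0"

```text
t: 27.72
tool_pos: [0.4706, -0.1841, 0.0375]
orientation: [0.001, 1.0, 0.001, -0.002]
force: [-0.2, 0.6, -0.4]
width: 0.343
finger_force: 15.0
```

>>> step_arm:
  deltas: "1 0 0 -12 0 0 0;1 0 0 -7 0 0 0;1 0 0 0 0 0 0;1 0 0 0 0 0 0;1 0 0 0 0 0 0"

```text
t: 28.13
tool_pos: [0.4733, -0.1841, 0.0212]
orientation: [-0.0, 1.0, -0.0, 0.0]
force: [-0.2, -0.2, -0.6]
width: 0.342
finger_force: 15.0
```

>>> step_arm:
  deltas: "1 -1 0 -4 0 0 0;1 0 0 -2 0 0 0;1 0 0 0 0 0 0;1 0 0 0 0 0 0"

```text
t: 28.47
tool_pos: [0.4717, -0.1841, 0.0146]
orientation: [-0.0, 1.0, 0.0, -0.0]
force: [0.6, -0.2, 0.2]
width: 0.343
finger_force: 15.0
```

>>> step_arm:
  deltas: "0.3 0 0 0 0 0 0;0.2 0 0 0 0 0 0;0 0 0 0 0 0 0;-0.2 0 0 0 0 0 0;-0.4 0 0 0 0 0 0"

```text
t: 28.88
tool_pos: [0.4718, -0.1841, 0.0146]
orientation: [-0.0, 1.0, 0.0, 0.0]
force: [0.1, 0.4, 0.4]
width: 0.595
finger_force: 0.0
```

>>> step_arm:
  deltas: "-1 0 0 0 0 0 0;-1 0 0 25 0 0 0;-1 0 0 35 0 0 0;-1 0 0 40 0 0 0;-1 0 0 40 0 0 0"

```text
t: 29.3
tool_pos: [0.471, -0.184, 0.1558]
orientation: [0.0, 1.0, 0.0, -0.001]
force: [1.3, 0.9, -0.7]
width: 0.955
finger_force: 0.0
```

>>> step_arm:
  deltas: "-1 -30 0 40 0 0 0;-1 -20 0 40 0 0 0;-1 0 0 0 0 0 0;-1 0 0 0 0 0 0"

```text
t: 29.63
tool_pos: [0.4288, -0.1846, 0.2276]
orientation: [0.0, 1.0, -0.0, 0.003]
force: [0.1, -0.1, 0.1]
width: 1.0
finger_force: 0.0
```

```bash
python3 look.py black_pot_mid,.03 glass_vial_mid,.04; python3 - <<'E'
from h import *
for c in ['top','scene']:
    f=bot.grab_frame(c);f['n']=c
    for n,z in [('amber_jar_mid',.03 if c=='top' else .021),('black_pot_mid',.03 if c=='top' else .022),('silver_flask_mid',.058),('glass_vial_mid',.039)]: print(c,n,lid(f,n,z,None))
    cv2.imwrite(f'pics/{c}9.png',cv2.resize(f['color'][:,:,::-1][100:290,190:450] if c=='top' else f['color'][:,:,::-1][150:310,160:440],None,fx=2.8,fy=2.8,interpolation=cv2.INTER_CUBIC))
E
```

```text
29.6833 [ 0.4283 -0.184   0.2259]
yellow [ 0.6464 -0.1103] 0.0008
red [ 0.4711 -0.1845] 0.0011
blue [ 0.4805 -0.0006] 0.0008
green [0.4854 0.2058] 0.0004
cork [0.6858 0.0982] 0.0131
black_pot_mid [(0.96, array([0.373, 0.008])), (0.68, array([ 0.47 , -0.184]))]
glass_vial_mid [(0.73, array([ 0.689, -0.24 ])), (0.71, array([ 0.712, -0.109])), (0.45, array([0.48 , 0.159]))]
w29.68.png
top amber_jar_mid [(0.74, array([ 0.645, -0.111]))]
top black_pot_mid [(0.58, array([0.372, 0.016])), (0.45, array([0.637, 0.112]))]
top silver_flask_mid [(0.45, array([0.478, 0.   ]))]
top glass_vial_mid [(0.81, array([0.487, 0.207])), (0.77, array([ 0.76 , -0.099])), (0.67, array([ 0.662, -0.235]))]
scene amber_jar_mid []
scene black_pot_mid [(0.78, array([0.369, 0.026])), (0.69, array([ 0.47, -0.18]))]
scene silver_flask_mid [(0.98, array([0.474, 0.012])), (0.73, array([0.424, 0.26 ])), (0.27, array([ 0.437, -0.116]))]
scene glass_vial_mid [(0.8, array([0.485, 0.214])), (0.7, array([ 0.656, -0.219])), (0.65, array([ 0.749, -0.084]))]
```

View pics/top9.png

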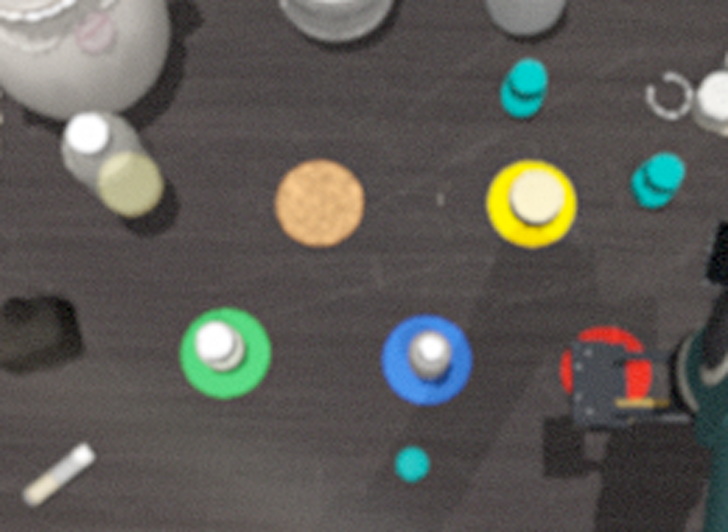

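View pics/scene9.png

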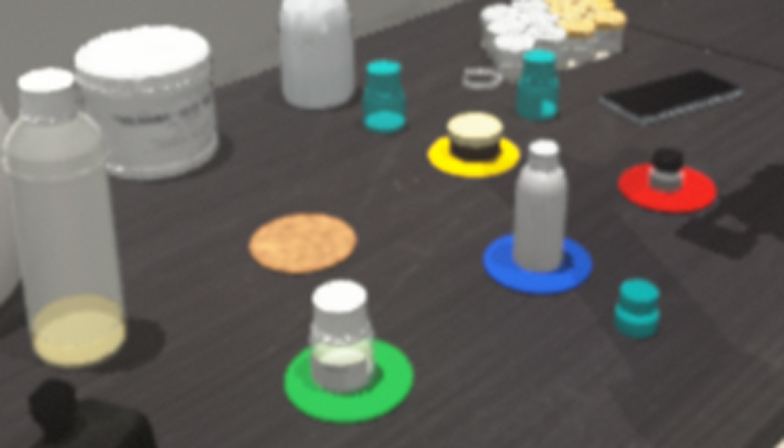

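Both pictures show all four standing upright near the centres of the right coasters. In the top crop the jar is on yellow (537,197), the vial on green (220,345) and the flask on blue (430,353). In the scene crop the pot is on red (667,170). Cork is empty, the oil bottle looks unmoved and the arm is clear, so I'm handing in.

```bash
python3 -c "
from rig import bot
print(bot.hand_in())"
```

```text
the job is handed in; nothing more can be done
None
```

The job is handed in with all four containers upright and about centred on their coasters in the last pictures, cork empty and the oil bottle apparently unmoved; the hand-in gave no verdict.

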